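# Hang the skimmer between the ladle and the turner

### The job

The flat steel skimmer with the orange handle is hooked over the rim of the open pressure cooker. Lift it out and hang it by its hook on the utensil rail, in the gap between the ladle and the black slotted turner, square to the rail like they are, and leave it hanging there still. The ladle and the turner must stay hanging where they are.

Things in the scene. Friction and masses are not known exactly. Their poses are not given: they have to be found in the camera images.
- skimmer_hook (a point): Skimmer in the fixed cooker (200 mm wide, rim 160 mm up). Its top is an orange upside-down U of strap 20 mm wide (y), 5 thick; U 38 mm wide (x), 28 inside. Point: middle of the underside of the U's top. z up; x: from the long leg (inside the cooker) to the short leg (22 mm long, outside). Disc 64 mm wide (y), flush with the long leg, 61 to 125 mm below the point. Pinch the U from above across x.
- rail_mid (a point): Middle of the top edge of the utensil rail, a fixed flat dark steel bar along y: 330 mm long, 8 mm thick (x), 22 mm tall, its top 190 mm above the counter, with a post at each end that stands 5 mm higher. z up; x is level, square to the bar, pointing away from the robot. The space before and behind the bar is open.
- ladle_hook (a point): Steel ladle hanging loose on the bar by a 20 mm wide strap hook, 32 mm across (x). Point: middle of the underside of the hook's top, on the bar's top edge; the hook's top is 5 mm higher. Axes as the rail's. Bowl 76 mm wide (38 mm each way in y), 114 to 148 mm below the point, reaching 62 mm towards the robot.
- turner_hook (a point): Turner with black slotted blade, hanging on the bar by the same kind of hook; point and axes as the ladle's. Blade 76 mm wide (38 mm each way in y), 5 mm thick, 79 to 145 mm below the point. Ladle and turner hang either way round, 168 to 192 mm apart; the skimmer's place is half-way between them.
There are look-alikes about, which are no part of the job. Leave any blue or purple look-alike of the part that bears ladle_hook alone.

How it is judged:
At the end, for the whole second after the job is handed in: Skimmer at rest, hook point within 20 mm of the bar's line and 8 mm of its top, under 130 mm from each neighbour's hook, upright within 20 degrees, square to the rail within 17 degrees. Ladle and turner within 20 mm of their start and upright within 17 degrees (x of skimmer_hook in the frame of rail_mid between -0.02 and 0.02 m and z of skimmer_hook in the frame of rail_mid between -0.008 and 0.008 m and angle between skimmer_hook's own z axis and vertical below 0.35 rad and angle between the y axis of skimmer_hook and the y axis of rail_mid, either way round below 0.3 rad and horizontal distance between skimmer_hook and ladle_hook below 0.13 m and horizontal distance between skimmer_hook and turner_hook below 0.13 m and linear speed of skimmer below 0.03 m/s and distance of each of ladle_hook, turner_hook from where it was at the start of the episode below 0.02 m and angle between each of ladle_hook, turner_hook's own z axis and vertical below 0.3 rad); the robot touches nothing.
It fails at once if the ladle or the turner is pushed more than 30 mm or knocked off the rail (distance of any of ladle_hook, turner_hook from where it was at the start of the episode above 0.03 m).
It also fails if it takes over 40 s, if anything falls off the work surface, if the arm or the gripper's body presses on something with over 40 N, if the wrist force passes 120 N, or if a joint passes its speed limit or range.

### The arm

A 6-joint arm with a two-finger parallel gripper is mounted at the origin on the work surface. World frame = base frame: x ahead of the robot, y to its left, z up, the work surface at z = 0. Lengths are in m, angles in rad, forces in N, time in s.
With the tool pointing down it reaches from about 0.25 to 0.775 m from the base axis. Payload 4 kg.
Tool frame: the origin (TCP) lies between the finger pads; the fingertips stand r.tip_extent ahead of it and the grasp point (between the pads) lies 6 mm ahead of it (r.tip_extent is the distance from the TCP to the fingertips, in m); y points along the fingers, x is the direction in which the jaws open and shut, and the axes are right-handed (so a half turn about y gives the same grasp; the last joint's range is limited). The gripper opens to 94 mm and grips with 3 to 60 N. Pads are 16 mm wide; open, the fingers measure 119 mm over their backs; the gripper's body (75 mm by 177 mm) begins 78 mm behind the grasp point.
Start: joints at [1.097, 0.087, 1.371, -0, 1.684, -0.103], TCP at [0.199, 0.513, 0.231] pointing down, gripper open.
Joint ranges: [-3.1, 3.1], [-0.76, 2.03], [0.27, 2.55], [-1.08, 4.22], [0.17, 2.65], [-2.57, 2.57]. Speed limits (rad/s): [2.79, 2.79, 3.14, 3.14, 3.14, 3.14].

### API

Orientations are given as a unit quaternion [x, y, z, w].
In Python, from bench import status, optics, workorder, r gives the robot as it stands.
- The arm moves only by the tool arm_command, never from a script. Its arguments are lists of equal length, an entry for each row: "linear": the shift along the tool's x, y, z in mm, a list of three; "turn": the turn, a rotation vector about the tool's x, y, z in rad, a list of three; "grip": the closure in counts, from 0 (fully open) to 255 (shut). A call has 1 to 12 rows; each row shifts and turns the commanded pose from where the row before left it, along the tool's axes as they then stand; what a row does not reach is not made up. A row lasts 1/10 s, in which the tool goes at most 50 mm and 8.59 degrees, less where a joint would pass 70% of its speed; a pose out of reach is approached as far as the arm can. A call is refused whole if a number of a shift passes 50 or a number of a turn 0.15, either way. A call with a gripper value outside its range is refused whole. The fingers move at their own pace and stop on an object; the grip force is fixed at half the most. Time passes only in rows, so rows that do not move let the fingers close. It gives the time, the measured TCP pose, the force and the opening at its end, in the units of the state.
- status.state(): the state, without advancing time (a new reading comes with each control period).
- optics.camera(name): name is "side" or "top" or "wrist"; returns a dict with "image" (400x640x3 uint8, red, green, blue), "fx", "fy", "cx", "cy" (pixels), "origin" and "attitude" of the camera in the world. Camera axes: x right, y down, z forward; pixel columns grow to the right and rows downward; lengths in m; the calibration is good to about 2 mm. A picture is of the moment at which its call begins. There is no depth.
- workorder.hand_in(): hands the job in, once; it reports no verdict.
The state is a dict: "time_s": time; "joint_positions": joint angles; "dq": joint speeds; "joint_torque": joint torques, N m; "position": TCP position; "tcp_rot": TCP orientation; "contact_force": force on the tool from outside, world axes, zero at the start; "torque": the same for the moment, N m; "opening": finger opening in m.
Only numpy, scipy, OpenCV 4.12 (cv2) and the standard library are available. Lean on these libraries where they do the work, as an engineer would, in place of code of your own. Each camera call takes 0.05 s, during which the arm holds its last target. There are 200 camera calls.

## Working session

There is one attempt and no reset: what is moved stays moved. The work goes in short steps, Python scripts to look and compute and a tool call to move; the robot and the scene stay as the last step left them, time stands still between calls to the robot, and variables do not carry over. Pictures are saved under pics/ and viewed, about 8 in all and at most 12, crops included, and the job is handed in when it is done.

Besides the shell and the picture viewer there is one more tool, called after ">>>" by a JSON object that holds its "method" and its "body", one argument or row to a line. arm_command: Moves the arm, as the interface text tells. Its arguments: {"type":"object","properties":{"linear":{"type":"array","items":{"type":"array","items":{"type":"number"}}},"turn":{"type":"array","items":{"type":"array","items":{"type":"number"}}},"grip":{"type":"array","items":{"type":"number"}}},"required":["linear","turn","grip"]}

```bash
ls; mkdir -p pics
cat > h.py <<'E'
import numpy as np, cv2
from scipy.spatial.transform import Rotation as R
from bench import status, optics, workorder, r
def att(a):
    a=np.array(a,float); return R.from_quat(a).as_matrix() if a.size==4 else a.reshape(3,3)
def cam(n,f=None):
    c=optics.camera(n); c['A']=att(c['attitude']); c['o']=np.array(c['origin'])
    if f: cv2.imwrite('pics/'+f,c['image'][:,:,::-1])
    return c
def ray(c,u,v):
    d=c['A']@np.array([(u-c['cx'])/c['fx'],(v-c['cy'])/c['fy'],1]); return c['o'],d/np.linalg.norm(d)
def atz(c,u,v,z):
    o,d=ray(c,u,v); return o+d*(z-o[2])/d[2]
def proj(c,p):
    q=c['A'].T@(np.array(p)-c['o']); return np.array([c['fx']*q[0]/q[2]+c['cx'],c['fy']*q[1]/q[2]+c['cy']])
def tri(*rs):
    M=sum(np.eye(3)-np.outer(d,d) for o,d in rs); b=sum((np.eye(3)-np.outer(d,d))@o for o,d in rs); return np.linalg.solve(M,b)
E
python3 - <<'E'
from h import *
import pickle
s=status.state(); print(s); print(r.tip_extent)
a=cam('side','side0.png'); b=cam('top','top0.png'); pickle.dump((a,b),open('c0.pkl','wb'))
for c in(a,b): print(c['o'],c['A'][:,2],c['fx'])
E
```

```text
pics
{'time_s': 0.0, 'joint_positions': array([ 1.09689539e+00,  8.79475824e-02,  1.37223719e+00, -1.33619640e-06,
        1.68359345e+00, -1.03084427e-01]), 'dq': array([ 0.00190957, -0.00139007,  0.00081785, -0.00094745,  0.00036398,
        0.00056209]), 'joint_torque': array([-2.66523653e-03, -3.40184498e+01, -3.02422893e+01,  7.14936526e-02,
        3.32705432e-02, -1.88491445e-04]), 'position': array([0.19907904, 0.51218044, 0.22931683]), 'tcp_rot': array([ 0.58397289,  0.39857731, -0.39993539, -0.58323535]), 'contact_force': array([-0.6983993 , -0.75636638,  0.14042749]), 'torque': array([ 0.0440438 , -0.065264  , -0.00392304]), 'opening': 0.09391917139544737}
0.025
[0.17481768 0.53747888 1.04322115] [ 0.39632152 -0.54212872 -0.74096268] 456.33882962394557
[ 0.54416047 -0.08735203  1.11714439] [ 0.06706413  0.02059718 -0.99753604] 385.9283462873081
```

View pics/side0.png

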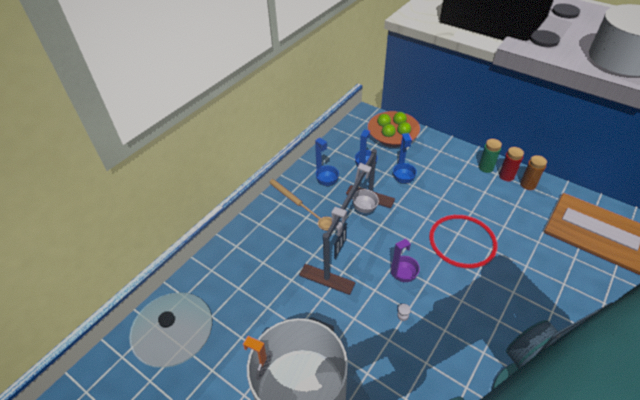

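View pics/top0.png

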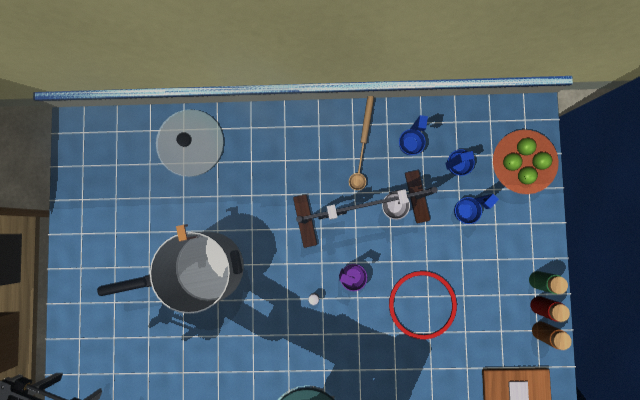

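Top view: cooker centre is about (196,272) with the orange hook at (182,232). The rail runs from (303,218) to (430,190), with the turner hook at (332,212) and the ladle hook at (403,197). The blue and purple ladles, the wooden spoon and the lid are decoys. In the side view the orange hook is at (255,346). I'll enlarge both views.

Run:
```python
from h import *
import pickle
a,b=pickle.load(open('c0.pkl','rb'))
def crop(c,x,y,w,h,s): return cv2.resize(c['image'][y:y+h,x:x+w,::-1],(w*s,h*s),interpolation=cv2.INTER_CUBIC)
# top: rail crop 160x60 x5 ; bottom: three
p1=crop(b,290,165,160,60,5)
p2=crop(a,290,140,110,75,4); 
p2=crop(a,285,140,120,160,2)
q=np.zeros((300,800,3),np.uint8)
t=crop(b,155,210,60,50,5); q[:250,:300]=t
t=crop(a,235,325,50,50,5); q[:250,300:550]=t
cv2.imwrite('pics/c1.png',np.vstack([p1,q]))
p=crop(a,310,150,90,140,4); cv2.imwrite('pics/c2.png',p)
```

```text
(no output)
```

View pics/c1.png

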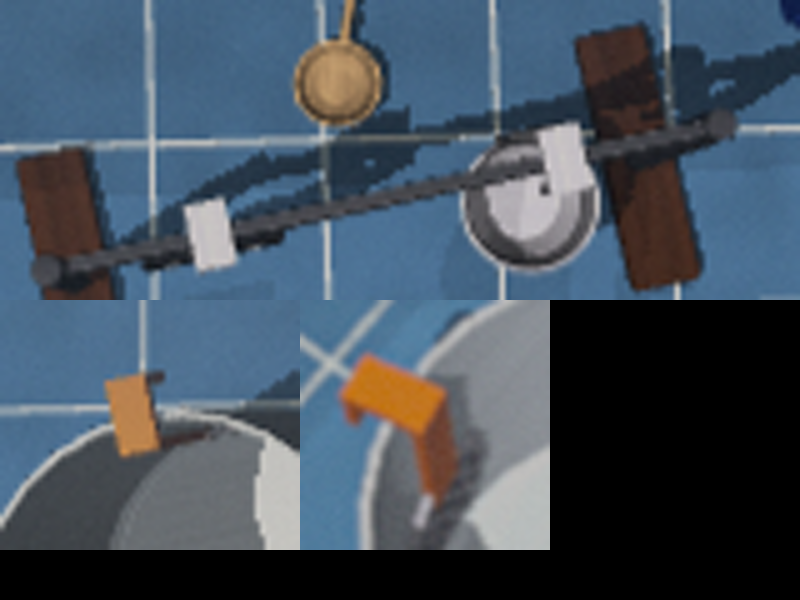

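View pics/c2.png

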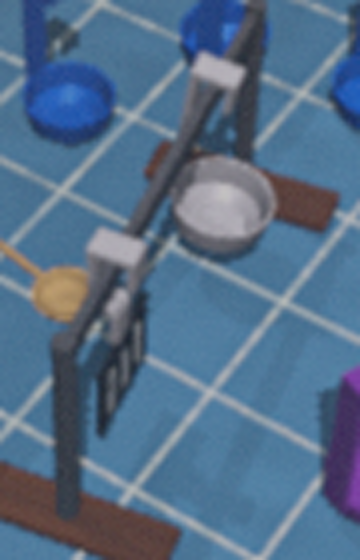

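The crops show the steel ladle and black-slotted turner on the rail. Their hook tops are at top-view (403,196.5) and (332,212), with the post tops at (299.5,218.7) and (434.3,189.7). The skimmer strap's top centre is at top-view (181.5,232.9) and side-view (253.5,343.5). The freestanding blue and purple ladles aren't on the rail, so they are decoys.

Run:
```python
from h import *
import pickle
a,b=pickle.load(open('c0.pkl','rb'))
def T(x,y,X=290,Y=165,s=5): return X+(x+.5)/s-.5, Y+(y+.5)/s-.5
def S(x,y): return 310+(x+.5)/4-.5,150+(y+.5)/4-.5
pt=[atz(b,*T(48,269),.195),atz(b,*T(722,124),.195)]
print('posts',pt,np.linalg.norm(pt[0]-pt[1]), np.mean(pt,axis=0))
for n,t,s in(('turner',(211,235),(115,248)),('ladle',(566,158),(218,72))):
    print(n,atz(b,*T(*t),.195),tri(ray(b,*T(*t)),ray(a,*S(*s))))
tc=[(106,381),(144,374),(160,449),(122,458)]
sc=[(343,393),(366,352),(447,391),(417,434)]
P=lambda p:T(p[0],p[1]-300,155,210); Q=lambda p:T(p[0]-300,p[1]-300,235,325)
m=lambda l:np.mean(l,axis=0)
print('skim',tri(ray(b,*P(m(tc))),ray(a,*Q(m(sc)))))
C=np.array([atz(b,*P(p),.172) for p in tc]);print(C, C.mean(0))
e=(C[0]+C[1]-C[2]-C[3])/2;print('long',np.linalg.norm(e),np.degrees(np.arctan2(e[1],e[0])))
C=np.array([atz(a,*Q(p),.172) for p in sc]);print(C,C.mean(0))
d=pt[1]-pt[0];print('rail yaw',np.degrees(np.arctan2(d[1],d[0])))
print(R.from_quat(status.state()['tcp_rot']).as_matrix())
```

```text
posts [array([ 0.57246184, -0.0047698 ,  0.195     ]), array([ 0.6340948 , -0.32818112,  0.195     ])] 0.3292316873667765 [ 0.60327832 -0.16647546  0.195     ]
turner [ 0.58688766 -0.083134    0.195     ] [ 0.58660356 -0.08329789  0.19521904]
ladle [ 0.61964928 -0.25347627  0.195     ] [ 0.6187333  -0.25419653  0.19421053]
skim [0.54420386 0.29011037 0.16822878]
[[0.56205435 0.30248831 0.172     ]
 [0.56506867 0.28359295 0.172     ]
 [0.52803082 0.27558627 0.172     ]
 [0.52403749 0.29442481 0.172     ]] [0.54479783 0.28902308 0.172     ]
long 0.03837792214255958 12.085286876117681
[[0.55864072 0.30265548 0.172     ]
 [0.56285765 0.28390914 0.172     ]
 [0.52444674 0.27794275 0.172     ]
 [0.52252285 0.29876373 0.172     ]] [0.54211699 0.29081777 0.172     ]
rail yaw -79.21043596898815
[[ 3.62314883e-01 -9.32368290e-04 -9.32055286e-01]
 [ 9.32053697e-01 -1.73758216e-03  3.62316004e-01]
 [-1.95733459e-03 -9.99998056e-01  2.39465433e-04]]
```

>>> {"method": "arm_command", "body": {
  "linear": [
    [-9,-2,-45],
    [-9,-2,-45],
    [-9,-2,-45],
    [-9,-2,-45],
    [-9,-2,-45],
    [-9,-2,-45],
    [-9,-2,-45],
    [-9,-2,-45],
    [-10,-4,-42]
  ],
  "turn": [
    [0,0,0],
    [0,0,0],
    [0,0,0],
    [0,0,0],
    [0,0,0],
    [0,0,0],
    [0,0,0],
    [0,0,0],
    [0,0,0]
  ],
  "grip": [0,0,0,0,0,0,0,0,0]
}}

```text
time_s: 1.0
position: [0.5455, 0.289, 0.2494]
tcp_rot: [-0.584, -0.399, 0.4, 0.584]
contact_force: [0.6, 0.4, 0.0]
opening: 0.0943
```

>>> {"method": "arm_command", "body": {
  "linear": [
    [0,0,0],
    [0,0,0],
    [0,0,0],
    [0,0,0],
    [0,0,0],
    [0,0,0],
    [0,0,0],
    [0,0,0],
    [0,0,0]
  ],
  "turn": [
    [0,0.144,0],
    [0,0.144,0],
    [0,0.144,0],
    [0,0.144,0],
    [0,0.144,0],
    [0,0.144,0],
    [0,0.144,0],
    [0,0,0],
    [0,0,0]
  ],
  "grip": [0,0,0,0,0,0,0,0,0]
}}

```text
time_s: 1.9
position: [0.5441, 0.2904, 0.2499]
tcp_rot: [0.704, 0.068, -0.069, -0.704]
contact_force: [-0.2, -0.9, 0.1]
opening: 0.0941
```

```bash
cat > rel.py <<'E'
from h import *
def rel(p,yaw):
    s=status.state(); M=R.from_quat(s['tcp_rot']).as_matrix()
    x=M[:,0]; y0=np.degrees(np.arctan2(x[1],x[0]))
    print('t',round(s['time_s'],2),'pos',s['position'].round(4),'yaw',round(y0,2),'down',M[:,1].round(4),'F',s['contact_force'].round(1),'T',s['torque'].round(2),'open',round(s['opening'],4),'q6',s['joint_positions'][5].round(2))
    print('tool shift mm',(M.T@(np.array(p)-s['position'])*1000).round(1),'turn y rad',round(-np.radians(yaw-y0),3))
E
python3 - <<'E'
from rel import *
rel((.544,.290,.25),11)
c=cam('wrist','w1.png')
print(c['o'],c['A'][:,2])
import pickle; pickle.dump(c,open('w1.pkl','wb'))
E
```

```text
t 1.9 pos [0.5441 0.2904 0.2499] yaw 11.17 down [-9.e-04 -3.e-04 -1.e+00] F [-0.2 -0.9  0.1] T [-0.06  0.04  0.01] open 0.0941 q6 0.2
tool shift mm [-0.2 -0.1 -0.4] turn y rad 0.003
[0.53172363 0.35525177 0.40301487] [ 0.04279515 -0.22638333 -0.97309771]
```

View pics/w1.png

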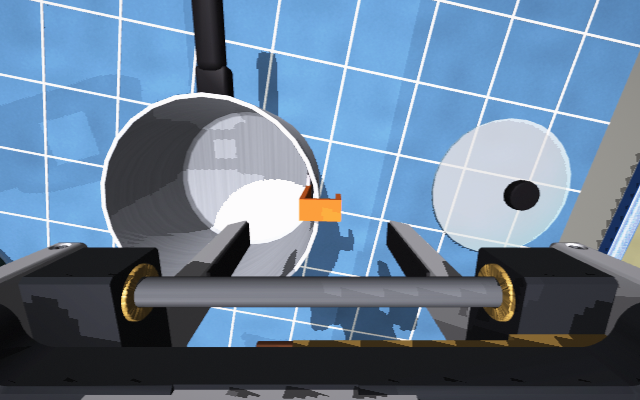

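Wrist view: the orange strap top spans (299–341, 198–221), centred between the open fingers. The cooker rim runs under it, with the long leg on the cooker side.

Run:
```python
from h import *
import pickle
c=pickle.load(open('w1.pkl','rb'))
im=c['image'].astype(int); m=((im[:,:,0]>220)&(im[:,:,1]>100)&(im[:,:,1]<175)&(im[:,:,2]<90)); m[250:]=0
v,u=np.nonzero(m); print(len(u),u.min(),u.max(),v.min(),v.max())
q=cv2.boxPoints(cv2.minAreaRect(np.c_[u,v].astype(np.float32)))
C=np.array([atz(c,x,y,.165) for x,y in q]); print(q,C,C.mean(0))
for k in range(2):
    e=C[k+1]-C[k]; print(np.linalg.norm(e),np.degrees(np.arctan2(e[1],e[0])))
```

```text
723 300 340 199 220
[[300. 199.]
 [340. 199.]
 [340. 220.]
 [300. 220.]] [[0.52660699 0.29730715 0.165     ]
 [0.56133311 0.30411873 0.165     ]
 [0.56541857 0.28511871 0.165     ]
 [0.53005739 0.27817794 0.165     ]] [0.54585402 0.29118063 0.165     ]
0.03538787126846501 11.097758039258695
0.019434298780648927 -77.8648121434712
```

>>> {"method": "arm_command", "body": {
  "linear": [
    [1,15,0],
    [0,20,-1],
    [0,20,0],
    [0,20,0],
    [0,10,0],
    [0,5,0],
    [0,0,0],
    [0,0,0]
  ],
  "turn": [
    [0,0,0],
    [0,0,0],
    [0,0,0],
    [0,0,0],
    [0,0,0],
    [0,0,0],
    [0,0,0],
    [0,0,0]
  ],
  "grip": [0,0,0,0,0,0,0,0]
}}

```text
time_s: 2.75
position: [0.5459, 0.29, 0.1614]
tcp_rot: [-0.704, -0.068, 0.067, 0.704]
contact_force: [-0.1, 0.4, 0.5]
opening: 0.0938
```

>>> {"method": "arm_command", "body": {
  "linear": [
    [0,0,0],
    [0,0,0],
    [0,0,0],
    [0,0,0],
    [0,0,0],
    [0,0,0],
    [0,0,0],
    [0,0,0],
    [0,0,0],
    [0,0,0],
    [0,0,0],
    [0,0,0]
  ],
  "turn": [
    [0,0,0],
    [0,0,0],
    [0,0,0],
    [0,0,0],
    [0,0,0],
    [0,0,0],
    [0,0,0],
    [0,0,0],
    [0,0,0],
    [0,0,0],
    [0,0,0],
    [0,0,0]
  ],
  "grip": [60,120,150,180,200,220,240,255,255,255,255,255]
}}

```text
time_s: 3.95
position: [0.5454, 0.2897, 0.1604]
tcp_rot: [-0.704, -0.068, 0.068, 0.704]
contact_force: [0.4, 1.0, -1.4]
opening: 0.0383
```

>>> {"method": "arm_command", "body": {
  "linear": [
    [0,-6,0],
    [0,-12,0],
    [0,-18,0],
    [0,-20,0],
    [0,-22,0],
    [0,-22,0],
    [0,-22,0],
    [0,-22,0],
    [0,-22,0],
    [0,-16,0],
    [0,-8,0],
    [0,0,0]
  ],
  "turn": [
    [0,0,0],
    [0,0,0],
    [0,0,0],
    [0,0,0],
    [0,0,0],
    [0,0,0],
    [0,0,0],
    [0,0,0],
    [0,0,0],
    [0,0,0],
    [0,0,0],
    [0,0,0]
  ],
  "grip": [255,255,255,255,255,255,255,255,255,255,255,255]
}}

```text
time_s: 5.15
position: [0.5457, 0.2899, 0.3528]
tcp_rot: [-0.703, -0.069, 0.066, 0.704]
contact_force: [0.4, 0.9, -0.8]
opening: 0.0382
```

Run:
```python
from rel import *
import pickle
# target mid: midpoint of hooks (top cam + tri averages)
t=np.array([.5868,-.0832]);l=np.array([.6194,-.2538]); m=(t+l)/2; d=l-t
print(m,np.linalg.norm(d)*1000,np.degrees(np.arctan2(d[1],d[0]))+90)
rel((m[0],m[1],.350),10.8)
c=cam('side','s2.png'); pickle.dump(c,open('s2.pkl','wb'))
im=c['image'][:,:,::-1]; cv2.imwrite('pics/s2c.png',cv2.resize(im[130:400,180:400],None,fx=2.2,fy=2.2,interpolation=cv2.INTER_CUBIC))
```

```text
[ 0.6031 -0.1685] 173.68684463712273 10.818246345929907
t 5.15 pos [0.5457 0.2899 0.3528] yaw 11.01 down [ 0.0036  0.0016 -1.    ] F [ 0.4  0.9 -0.8] T [-0.08  0.06  0.01] open 0.0382 q6 0.2
tool shift mm [ -31.2    2.3 -460.9] turn y rad 0.004
```

View pics/s2c.png

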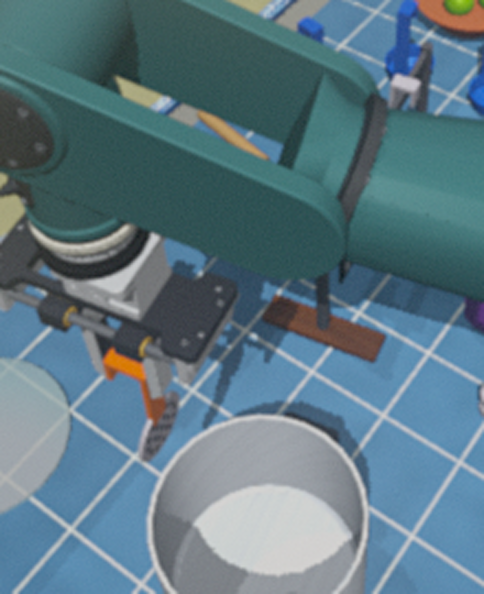

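The crop shows the skimmer held upright by its orange U, with the disc clear above the cooker. Next I move it over to the rail at height.

>>> {"method": "arm_command", "body": {
  "linear": [
    [-2,0,-25],
    [-3,0,-40],
    [-3,0,-45],
    [-3,0,-45],
    [-3,0,-45],
    [-3,0,-45],
    [-3,0,-45],
    [-3,0,-45],
    [-3,0,-45],
    [-2,0,-40],
    [-2,0,-28],
    [-1,0,-13]
  ],
  "turn": [
    [0,0,0],
    [0,0,0],
    [0,0,0],
    [0,0,0],
    [0,0,0],
    [0,0,0],
    [0,0,0],
    [0,0,0],
    [0,0,0],
    [0,0,0],
    [0,0,0],
    [0,0,0]
  ],
  "grip": [255,255,255,255,255,255,255,255,255,255,255,255]
}}

```text
time_s: 6.4
position: [0.6026, -0.1713, 0.3481]
tcp_rot: [-0.703, -0.065, 0.068, 0.704]
contact_force: [0.4, 0.5, -0.8]
opening: 0.0382
```

>>> {"method": "arm_command", "body": {
  "linear": [
    [0,0,0],
    [0,0,0]
  ],
  "turn": [
    [0,0,0],
    [0,0,0]
  ],
  "grip": [255,255]
}}

```text
time_s: 6.6
position: [0.6029, -0.1676, 0.35]
tcp_rot: [-0.703, -0.068, 0.068, 0.704]
contact_force: [0.3, -0.2, -0.1]
opening: 0.0382
```

Run:
```python
from rel import *
import pickle
rel((.6034,-.1685,.350),10.8)
c=cam('wrist','w3.png'); pickle.dump(c,open('w3.pkl','wb'))
d=cam('side','s3.png'); pickle.dump(d,open('s3.pkl','wb'))
print(c['o'])
for z in(.19,.195,.16):print(z,proj(c,(.6034,-.1685,z)),proj(c,(.5868,-.0832,z)),proj(c,(.6194,-.2538,z)))
```

```text
t 6.6 pos [ 0.6029 -0.1676  0.35  ] yaw 11.06 down [-9.0e-04  1.3e-03 -1.0e+00] F [ 0.3 -0.2 -0.1] T [-0.06  0.06  0.  ] open 0.0382 q6 -0.55
tool shift mm [ 0.3 -0.  -1. ] turn y rad 0.004
[ 0.59064327 -0.10304411  0.50314043]
0.19 [318.24839827 193.71150934] [318.20186052 115.45661667] [317.81068609 262.72720212]
0.195 [318.24919607 194.6247132 ] [318.20194506 115.14162408] [317.80507847 264.58879701]
0.16 [318.24407841 188.76674785] [318.20140572 117.15109201] [317.84122644 252.58854061]
```

View pics/w3.png

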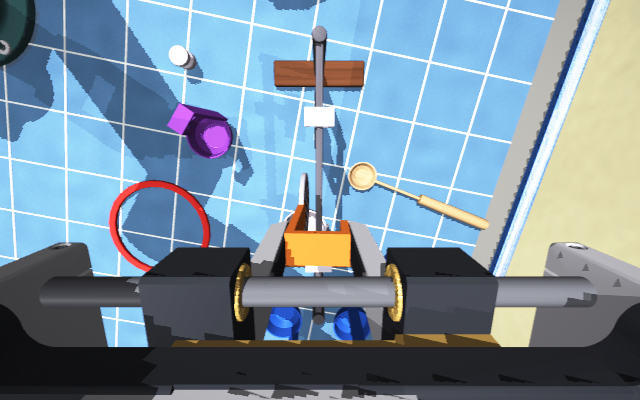

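View pics/s3.png

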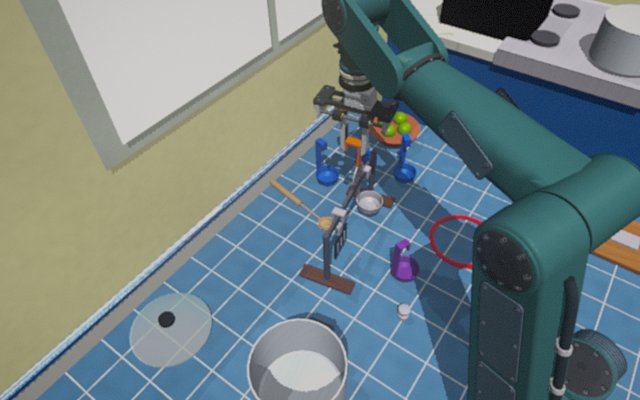

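Wrist view: the rail is vertical at u≈319.5, the turner hook is at (319,116) against a predicted (318,115), and the orange U spans 285–351 (centre 318). The U is therefore aligned with the rail to about 1 mm. I'll lower part-way and then check.

>>> {"method": "arm_command", "body": {
  "linear": [
    [1,6,-1],
    [0,12,0],
    [0,15,0],
    [0,15,0],
    [0,15,0],
    [0,15,0],
    [0,15,0],
    [0,15,0],
    [0,12,0],
    [0,8,0],
    [0,0,0],
    [0,0,0]
  ],
  "turn": [
    [0,0,0],
    [0,0,0],
    [0,0,0],
    [0,0,0],
    [0,0,0],
    [0,0,0],
    [0,0,0],
    [0,0,0],
    [0,0,0],
    [0,0,0],
    [0,0,0],
    [0,0,0]
  ],
  "grip": [255,255,255,255,255,255,255,255,255,255,255,255]
}}

```text
time_s: 7.9
position: [0.6044, -0.1696, 0.2228]
tcp_rot: [0.704, 0.068, -0.068, -0.704]
contact_force: [-0.1, 0.7, 0.5]
opening: 0.0385
```

Run:
```python
from rel import *
rel((.6039,-.1685,.1905),10.8)
c=cam('wrist'); d=cam('side')
A=cv2.resize(c['image'][90:300,220:420,::-1],None,fx=2,fy=2,interpolation=cv2.INTER_CUBIC)
B=cv2.resize(d['image'][90:230,300:433,::-1],None,fx=3,fy=3,interpolation=cv2.INTER_CUBIC)
cv2.imwrite('pics/c4.png',np.hstack([A,B]))
```

```text
t 7.9 pos [ 0.6044 -0.1696  0.2228] yaw 11.0 down [ 7.e-04 -1.e-04 -1.e+00] F [-0.1  0.7  0.5] T [-0.07  0.03  0.05] open 0.0385 q6 -0.56
tool shift mm [-0.3 32.3  1.1] turn y rad 0.003
```

View pics/c4.png

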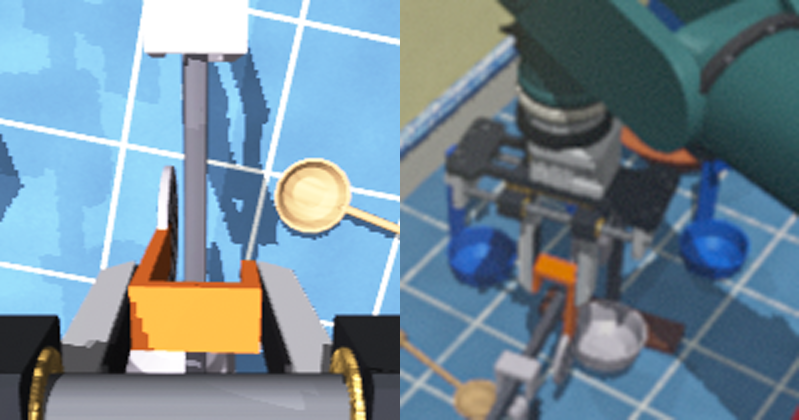

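The crop shows the rail centred between the U's legs, with the disc on the robot side and clear of its neighbours. Next is the final lowering.

>>> {"method": "arm_command", "body": {
  "linear": [
    [0,6,0],
    [0,8,0],
    [0,8,0],
    [0,5,0],
    [0,3,0],
    [0,1,0],
    [0,0,0],
    [0,0,0]
  ],
  "turn": [
    [0,0,0],
    [0,0,0],
    [0,0,0],
    [0,0,0],
    [0,0,0],
    [0,0,0],
    [0,0,0],
    [0,0,0]
  ],
  "grip": [255,255,255,255,255,255,255,255]
}}

```text
time_s: 8.8
position: [0.6043, -0.1696, 0.1919]
tcp_rot: [0.704, 0.068, -0.068, -0.704]
contact_force: [0.2, 0.0, -0.2]
opening: 0.0385
```

>>> {"method": "arm_command", "body": {
  "linear": [
    [0,1,0],
    [0,0,0],
    [0,0,0]
  ],
  "turn": [
    [0,0,0],
    [0,0,0],
    [0,0,0]
  ],
  "grip": [255,255,255]
}}

```text
time_s: 9.1
position: [0.6042, -0.1695, 0.1906]
tcp_rot: [0.704, 0.068, -0.068, -0.704]
contact_force: [0.2, -0.2, -0.7]
opening: 0.0387
```

>>> {"method": "arm_command", "body": {
  "linear": [
    [0,1,0],
    [0,0,0],
    [0,0,0]
  ],
  "turn": [
    [0,0,0],
    [0,0,0],
    [0,0,0]
  ],
  "grip": [255,255,255]
}}

```text
time_s: 9.4
position: [0.6043, -0.1695, 0.1903]
tcp_rot: [0.704, 0.068, -0.067, -0.704]
contact_force: [-0.5, 0.3, 3.4]
opening: 0.0384
```

Force is 3.4 N upward, so the hook is seated. Now a gradual release.

>>> {"method": "arm_command", "body": {
  "linear": [
    [0,0,0],
    [0,0,0],
    [0,0,0],
    [0,0,0],
    [0,0,0],
    [0,0,0],
    [0,0,0],
    [0,0,0],
    [0,0,0],
    [0,0,0],
    [0,0,0],
    [0,0,0]
  ],
  "turn": [
    [0,0,0],
    [0,0,0],
    [0,0,0],
    [0,0,0],
    [0,0,0],
    [0,0,0],
    [0,0,0],
    [0,0,0],
    [0,0,0],
    [0,0,0],
    [0,0,0],
    [0,0,0]
  ],
  "grip": [150,148,145,142,138,134,130,120,100,60,20,0]
}}

```text
time_s: 10.6
position: [0.6042, -0.1695, 0.1895]
tcp_rot: [-0.704, -0.068, 0.068, 0.704]
contact_force: [0.3, -0.9, -0.4]
opening: 0.0778
```

Run:
```python
from rel import *
rel((.604,-.169,.35),10.8)
c=cam('wrist'); d=cam('side')
A=cv2.resize(c['image'][90:300,220:420,::-1],None,fx=2,fy=2,interpolation=cv2.INTER_CUBIC)
B=cv2.resize(d['image'][110:250,300:433,::-1],None,fx=3,fy=3,interpolation=cv2.INTER_CUBIC)
cv2.imwrite('pics/c5.png',np.hstack([A,B]))
```

```text
t 10.6 pos [ 0.6042 -0.1695  0.1895] yaw 11.0 down [ 1.e-04  0.e+00 -1.e+00] F [ 0.3 -0.9 -0.4] T [-0.07  0.09 -0.04] open 0.0778 q6 -0.56
tool shift mm [-1.000e-01 -1.605e+02  5.000e-01] turn y rad 0.003
```

View pics/c5.png

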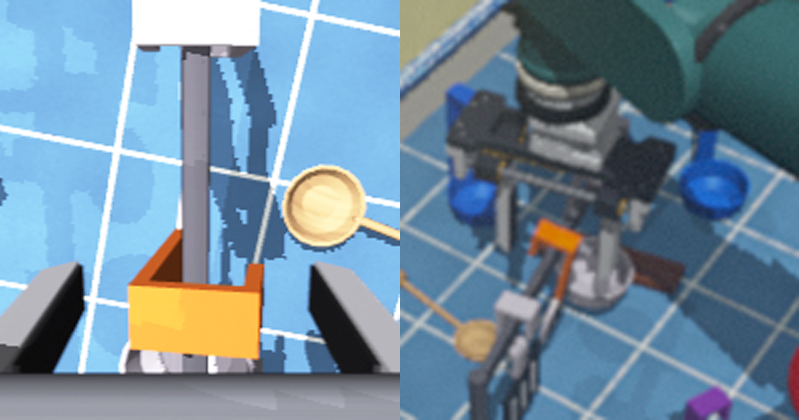

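The U rests on the rail with the fingers clear on both sides. I lift straight up, then retreat towards the robot and let it settle.

>>> {"method": "arm_command", "body": {
  "linear": [
    [0,0,0],
    [0,0,0],
    [0,-10,0],
    [0,-15,0],
    [0,-20,0],
    [0,-25,0],
    [0,-25,0],
    [0,-25,0],
    [0,-20,0],
    [0,-10,0],
    [0,0,0],
    [0,0,0]
  ],
  "turn": [
    [0,0,0],
    [0,0,0],
    [0,0,0],
    [0,0,0],
    [0,0,0],
    [0,0,0],
    [0,0,0],
    [0,0,0],
    [0,0,0],
    [0,0,0],
    [0,0,0],
    [0,0,0]
  ],
  "grip": [0,0,0,0,0,0,0,0,0,0,0,0]
}}

```text
time_s: 11.9
position: [0.6041, -0.1695, 0.3391]
tcp_rot: [-0.704, -0.068, 0.068, 0.704]
contact_force: [-0.3, 0.2, -0.9]
opening: 0.0941
```

>>> {"method": "arm_command", "body": {
  "linear": [
    [-20,0,0],
    [-35,0,0],
    [-35,0,0],
    [-35,0,0],
    [-35,0,0],
    [-30,0,0],
    [-15,0,0],
    [0,0,0],
    [0,0,0],
    [0,0,0],
    [0,0,0],
    [0,0,0]
  ],
  "turn": [
    [0,0,0],
    [0,0,0],
    [0,0,0],
    [0,0,0],
    [0,0,0],
    [0,0,0],
    [0,0,0],
    [0,0,0],
    [0,0,0],
    [0,0,0],
    [0,0,0],
    [0,0,0]
  ],
  "grip": [0,0,0,0,0,0,0,0,0,0,0,0]
}}

```text
time_s: 13.1
position: [0.4036, -0.2085, 0.339]
tcp_rot: [-0.704, -0.068, 0.068, 0.704]
contact_force: [1.0, 0.7, 0.7]
opening: 0.094
```

>>> {"method": "arm_command", "body": {
  "linear": [
    [0,0,0],
    [0,0,0],
    [0,0,0],
    [0,0,0],
    [0,0,0],
    [0,0,0],
    [0,0,0],
    [0,0,0],
    [0,0,0],
    [0,0,0],
    [0,0,0],
    [0,0,0]
  ],
  "turn": [
    [0,0,0],
    [0,0,0],
    [0,0,0],
    [0,0,0],
    [0,0,0],
    [0,0,0],
    [0,0,0],
    [0,0,0],
    [0,0,0],
    [0,0,0],
    [0,0,0],
    [0,0,0]
  ],
  "grip": [0,0,0,0,0,0,0,0,0,0,0,0]
}}

```text
time_s: 14.3
position: [0.4029, -0.2086, 0.3395]
tcp_rot: [-0.704, -0.068, 0.068, 0.704]
contact_force: [0.0, -0.3, -0.1]
opening: 0.0938
```

Run:
```python
from rel import *
import pickle
rel((.4,-.169,.35),10.8)
b=cam('top'); d=cam('side'); pickle.dump((b,d),open('c6.pkl','wb'))
A=cv2.resize(b['image'][165:225,290:450,::-1],None,fx=5,fy=5,interpolation=cv2.INTER_CUBIC)
B=cv2.resize(d['image'][150:250,310:410,::-1],None,fx=3,fy=3,interpolation=cv2.INTER_CUBIC)
q=np.zeros((300,800,3),np.uint8); q[:,:300]=B
w=cam('wrist'); q[:,310:790]=cv2.resize(w['image'][:,:,::-1],(480,300))
cv2.imwrite('pics/c6.png',np.vstack([A,q]))
im=b['image'].astype(int); m=((im[:,:,0]>150)&(im[:,:,1]>70)&(im[:,:,1]<170)&(im[:,:,2]<110)); m[:180]=0;m[225:]=0;m[:,:345]=0;m[:,395:]=0
v,u=np.nonzero(m); print(len(u))
if len(u)>8:
    rc=cv2.minAreaRect(np.c_[u,v].astype(np.float32)); print(rc, atz(b,*rc[0],.195))
```

```text
t 14.3 pos [ 0.4029 -0.2086  0.3395] yaw 11.0 down [ 0.e+00  1.e-04 -1.e+00] F [ 0.  -0.3 -0.1] T [-0.07  0.07 -0.01] open 0.0938 q6 -0.79
tool shift mm [  4.7 -10.5  39.4] turn y rad 0.004
194
((360.5492248535156, 195.48704528808594), (35.83265686035156, 16.491165161132812), 75.25643920898438) [ 0.62384577 -0.15284956  0.195     ]
```

View pics/c6.png

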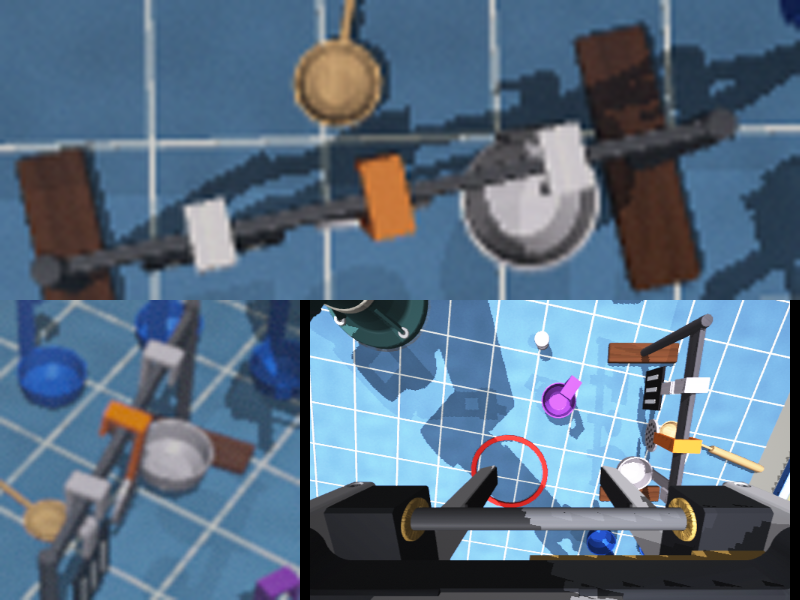

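Top crop: the orange strap lies across the rail with corners (358,161), (402,153), (415,233) and (372,241), midway between the two hooks, which haven't moved. The side and wrist views show it seated, upright, with the disc on the robot side. The automatic mask also caught the wooden spoon, so I'm ignoring its figure. Last, I check position and stillness, then hand in.

Run:
```python
from h import *
import pickle
b,d=pickle.load(open('c6.pkl','rb'))
P=lambda p:(290+(p[0]+.5)/5-.5,165+(p[1]+.5)/5-.5)
C=np.array([atz(b,*P(p),.195) for p in [(358,161),(402,153),(415,233),(372,241)]]); m=C.mean(0); e=(C[0]+C[1]-C[2]-C[3])/2
x=np.array([np.cos(np.radians(10.8)),np.sin(np.radians(10.8))])
print(m,'x off rail',x@(m[:2]-[.6033,-.1665]),'yaw',np.degrees(np.arctan2(e[1],e[0])),[np.linalg.norm(m[:2]-h) for h in([.5868,-.0832],[.6194,-.2538])])
b2=cam('top'); d2=cam('side'); b0=pickle.load(open('c0.pkl','rb'))[1]
f=lambda a,c,s:np.abs(a['image'][s].astype(int)-c['image'][s]).mean()
print('motion',f(b,b2,np.s_[175:225,320:420]),f(d,d2,np.s_[150:250,310:410]),'bg',f(b,b2,np.s_[120:160,250:340]))
print('hook change',f(b0,b2,np.s_[200:224,322:342]),f(b0,b2,np.s_[185:205,395:412]))
print('handin',workorder.hand_in())
```

```text
[ 0.6030888  -0.16751923  0.195     ] x off rail -0.00039844206735888604 yaw 7.833133968680134 [np.float64(0.08587815515524297), np.float64(0.08780903449654834)]
motion 6.957133333333333 3.1644 bg 1.2419444444444445
hook change 4.2243055555555555 8.395098039215686
the job is handed in; nothing more can be done
handin None
```

The skimmer is hanging by its hook on the rail, midway between the ladle and the turner, and the job is handed in. It took about 14.5 s of the 40 s allowed. I pinched the U across its legs, lifted it out of the cooker and lowered it until the wrist force rose to 3.4 N. Then I released it and drew the arm back about 0.2 m.

**Position:** in the last measured picture the hook was 0.4 mm off the rail's centre line. It was about 86 mm from the turner's hook and 88 mm from the ladle's. Its strap was about 3° off square to the rail. The views showed it seated and upright, and the robot was touching nothing.

**Height:** the exact seating height was not measured separately. It rests on the contact force and the pictures.

**Checks that did not agree:**
- **Stillness:** the two-picture comparison was inconclusive. The difference around the rail was 7.0 grey levels in the top view and 3.2 in the side view, against 1.2 for plain background. That could be noise on sharp edges or a slight residual swing. I handed in within the same script, so I did not follow it up.
- **Ladle and turner:** by eye both hooks were at their starting pixels. The picture difference from the start was 4 grey levels at the turner and 8 at the ladle, and I did not look into it.
- **Automatic colour mask:** it placed the hook about 20 mm away because it also caught the wooden spoon. I used corners read by hand instead.

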